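# Clamp a sample cup and set the running clearance

## Robot

A 6-joint arm with a two-finger parallel gripper is mounted at the origin on a cart in front of the work surface, level with it; the furniture and walls round the work are solid. World frame = base frame: x ahead of the robot, y to its left, z up, the work surface at z = 0. Lengths are in m, angles in rad, forces in N, time in s.
With the tool pointing down it reaches from about 0.225 to 0.725 m from the base axis. Payload 3.1 kg.
Tool frame: the origin (TCP) lies at the very end of the fingers, on their centre line; the grasp point (between the pads) lies 19 mm behind it; z points along the fingers, y is the line along which they close (so a half turn about z gives the same grasp; the last joint's range is limited). The gripper opens to 85 mm and grips with 20 to 120 N. Pads are 22 mm wide; open, the fingers measure 114 mm over their backs; the gripper's body (76 mm by 85 mm) begins 54 mm behind the grasp point. The pads swing forward as they close: fully open they stand 13 mm farther back than shut.
Start: joints at [-1.401, 0.048, 0.099, 1.622, 0, 1.443], TCP at [0.154, -0.502, 0.231] pointing down, gripper open.
Joint ranges: [-2.91, 2.91], [-0.99, 1.94], [-1.21, 1.42], [-2.12, 2.29], [-1.49, 1.47], [-3.14, 3.14]. Speed limits (rad/s): [2.79, 2.79, 3.14, 3.14, 3.14, 3.14].

## Interface

Orientations are given as [roll, pitch, yaw] about the fixed x, y, z axes, in that order (R = Rz(yaw) Ry(pitch) Rx(roll)).
In Python, from station import env gives the robot as it stands.
- The arm moves only by the tool drive_tool, never from a script. Its argument "motion" is a list that holds one entry, the list of rows, each a list of 7 numbers: the closure, from 0 (fully open) to 1 (shut), then the shift along the world's x, y, z in units of 40 mm (1.0 is 40 mm), then the turn, a rotation vector about the world's x, y, z in units of 5 degrees (1.0 is 5 degrees). A call has 1 to 8 rows; each row shifts and turns the commanded pose from where the row before left it; what a row does not reach is not made up. A row lasts 1/12 s, in which the tool goes at most 41.7 mm and 7.16 degrees, less where a joint would pass 70% of its speed; a pose out of reach is approached as far as the arm can. A call is refused whole if a number of a shift passes 1 or a number of a turn 1, either way. A call with a gripper value outside its range is refused whole. The fingers move at their own pace and stop on an object; the grip force is fixed at half the most. Time passes only in rows, so rows that do not move let the fingers close. It gives the time, the measured TCP pose, the force, the opening and the grip force at its end, in the units of the state.
- env.observe(): the state, without advancing time (a new reading comes with each control period).
- env.grab_frame(name): name is "scene" or "side" or "wrist"; returns the picture (400x640x3 uint8, red, green, blue); there is no depth.
- env.camera_info(name): a dict with "fov_y" (degrees; the focal length in pixels is half the picture's height over the tangent of half this angle, whatever the lens; pixels are square), "cx", "cy" (the principal point, pixels), "distortion" ([k1, k2, p1, p2, k3] as OpenCV has them; the pictures are not rectified), "position" and "rotation" of the camera in the world. Camera axes: x right, y down, z forward; pixel columns grow to the right and rows downward; lengths in m; the calibration is good to about 2 mm. A picture is of the moment at which its call begins: read the wrist's pose just before it. camera_info takes no time and is no camera call; for the wrist camera it gives the pose at the moment of the call.
- env.close_job(): hands the job in; it is judged then, once.
The state is a dict: "time_s": time; "joint_positions": joint angles; "qd": joint speeds; "tau": joint torques, N m; "tcp_pos": TCP position; "tool_rot": TCP orientation; "wrist_force": force on the tool from outside, world axes, zero at the start; "wrist_torque": the same for the moment, N m; "gripper_width": finger opening in m; "finger_force": force on a finger pad.
Only numpy, scipy, OpenCV 4.12 (cv2) and the standard library are available. Lean on these libraries where they do the work, as an engineer would, in place of code of your own. Each camera call takes 0.05 s, during which the arm holds its last target. There are 200 camera calls.

## Task

Stand the sample cup upright in the ring nest of the small bench clamp and let go of it, then swing the clamp's arm over the cup until it meets its stop. Turn the wing screw on the arm clockwise (seen from above) until it seats, then back it off a quarter turn and finish while still holding the wing screw between the fingers there, so that it cannot creep. Leave the powder pot and the check disc where they stand.

Things in the scene. Friction and masses are not known exactly. Their poses are not given: they have to be found in the camera images.
- sample_cup: loose round sample cup, white with a flat top and a dark band: 24 mm tall, 45 mm across the band, 41 mm across where the fingers grip (any direction). Origin: centre of its underside, z up
- clamp: the small bench clamp, fixed for the run: aluminium plate 200 x 100 x 12 mm with the nest ring, and a post with the swing arm. Origin on the desk under the nest's centre; x axis from the nest to the post (away from the robot, give or take its yaw), y to the side where the open arm stands (left). The plate reaches 60 mm to -x, 140 mm to +x, 50 mm to either side
- nest (a point): centre of the nest floor, 12 mm above the desk; axes as the clamp's. The nest is a ring of steel segments, 48 mm inside, 56 mm outside diameter, 5 mm tall, open at the top; the cup's top stands 24 mm above this point once it is in
- post (a point): point on the vertical axis on which the arm swings, 90 mm along the clamp's +x from the nest, 46 mm above the nest floor (mid-height of the arm's bar). The hub on the post is 34 mm across; its cap's top is 59 mm above the nest floor
- swing_arm (a joint): swing of the grey arm about the post, rad: 0 = at its stop, pointing along the clamp's -x, screw over the nest; grows as it swings open (clockwise from above; pi/2 = along +y). Bar 22 mm wide, underside 40 and top 52 mm above the nest floor, with a 28 mm boss for the screw 90 mm from the post axis. Friction 0.12 N m, stays where left; push its side with the closed fingers
- wing_screw (a joint): angle of the wing screw in the arm, rad: 0 = seated, a hard stop; grows as it is unscrewed (counter-clockwise seen from above), a quarter turn = 1.57. Friction about 0.05 N m; it rises 0.95 mm per rad (6 mm a turn). It starts 1.9 to 2.6 rad open
- wing (a point): grip point on the wing screw's axis, 74 mm above the nest floor when seated. The wing is a dark upright blade 38 mm long, 12 mm thick, 26 mm tall, this point 2 mm above its mid-height and (seated) 22 mm above the arm's top. x axis along the blade, y across its thickness (pinch along y), z up. Seated, the blade lies along the arm; a quarter turn back, across it
- powder_pot: bystander, loose lidded pot 43 mm across, 46 mm tall; origin: centre of its underside
- check_disc: bystander, loose round disc 32 mm across, 12 mm tall; origin: centre of its underside
Not all that is in view belongs to the job. Of the things that look like the clamp, the larger one is meant.

How it is judged:
On the way, in this order (a step that is already met when the one before it is completed fails the run):
1. the cup stands in the nest, released (horizontal distance between sample_cup and nest below 0.006 m and z of sample_cup in the frame of nest below 0.003 m and angle between sample_cup's own z axis and vertical below 0.1 rad and contact force between the fingers and sample_cup below 0.1 N), for 0.2 s.
2. the arm is at its stop over the cup (value of joint swing_arm below 0.07 rad), for 0.1 s.
3. the wing screw is seated, with the arm at its stop (value of joint wing_screw below 0.06 rad and value of joint swing_arm below 0.09 rad), for 0.1 s.
At the end, for the whole second after the job is handed in: The wing screw, after having been seated, stands a quarter turn open (1.25 to 1.89 rad, 18 degrees either way) and is held between the fingers (over 2 N); the arm is at its stop (within 0.09 rad); the cup stands upright in the nest (within 6 mm of its centre, on its floor) (value of joint wing_screw between 1.25 and 1.89 rad and contact force between the fingers and wing_screw above 2 N and value of joint swing_arm below 0.09 rad and horizontal distance between sample_cup and nest below 0.006 m and z of sample_cup in the frame of nest below 0.003 m and angle between sample_cup's own z axis and vertical below 0.1 rad); the arm keeps its last pose, push and grip.
It fails at once if the powder pot or the check disc is moved by over 20 mm (distance of any of powder_pot, check_disc from where it was at the start of the episode above 0.02 m).
It also fails if it takes over 72 s, if anything falls off the work surface, if the arm or the gripper's body presses on something with over 40 N, if the wrist force passes 120 N, or if a joint passes its speed limit or range.

## Working session

There is one attempt and no reset: what is moved stays moved. The work goes in short steps, Python scripts to look and compute and a tool call to move; the robot and the scene stay as the last step left them, time stands still between calls to the robot, and variables do not carry over. Pictures are saved under pics/ and viewed, at most 10 in all, crops included, and the job is handed in when it is done.

Besides the shell and the picture viewer there is one more tool, called after ">>>" by a JSON object that holds its "fn" and its "kwargs", one argument or row to a line. drive_tool: Moves the arm, as the interface text tells. Its arguments: {"type":"object","properties":{"motion":{"type":"array"}},"required":["motion"]}

```bash
ls; mkdir -p pics; cat > h.py <<'E'
import numpy as np, cv2
from station import env
def K(i):
    f=200/np.tan(np.radians(i["fov_y"])/2); return np.array([[f,0,i["cx"]],[0,f,i["cy"]],[0,0,1.]])
def ray(i,u,v):
    p=cv2.undistortPoints(np.array([[[u,v]]],float),K(i),np.array(i["distortion"],float))[0,0]
    return np.array(i["position"]),np.array(i["rotation"])@np.array([p[0],p[1],1])
def onplane(i,u,v,z):
    o,d=ray(i,u,v); return o+d*(z-o[2])/d[2]
def proj(i,P):
    R=np.array(i["rotation"]);P=np.atleast_2d(np.array(P,float))
    q,_=cv2.projectPoints(((P-np.array(i["position"]))@R),np.zeros(3),np.zeros(3),K(i),np.array(i["distortion"],float)); return q[:,0]
def grab(n,f):
    i=env.camera_info(n); im=np.array(env.grab_frame(n))[:,:,::-1].copy(); cv2.imwrite("pics/"+f+".png",im); return i,im
E
python3 - <<'E'
from h import *
for n in ("scene","side","wrist"):
    i,im=grab(n,n+"0"); print(n,i)
E
```

```text
pics
scene {'fov_y': 42.91687896286246, 'cx': 315.6534005637065, 'cy': 205.40455847947544, 'distortion': array([-0.07079658,  0.        ,  0.        ,  0.        ,  0.        ]), 'position': array([0.17455984, 0.79686615, 1.31248276]), 'rotation': array([-2.58256256,  0.0082179 , -2.60297375])}
side {'fov_y': 43.6419864695804, 'cx': 320.61348931718425, 'cy': 198.60481739687796, 'distortion': array([0.00044328, 0.        , 0.        , 0.        , 0.        ]), 'position': array([ 0.27976518, -0.40376677,  1.18877455]), 'rotation': array([-2.64281024, -0.00328651, -0.56936398])}
wrist {'fov_y': 62.54649013213696, 'cx': 318.2315711000313, 'cy': 202.87149427327392, 'distortion': array([-0.00702205,  0.        ,  0.        ,  0.        ,  0.        ]), 'position': array([ 0.2287747 , -0.47844599,  0.37205229]), 'rotation': array([ 2.83516399e+00,  1.73109529e-03, -1.27354172e+00])}
```

```bash
sed -i 's/np.array(i\["rotation"\])/rot(i)/; s/^def ray/from scipy.spatial.transform import Rotation as Ro\ndef rot(i): return Ro.from_euler("xyz",i["rotation"]).as_matrix()\ndef ray/' h.py; python3 -c "
from h import *
print(proj(env.camera_info('scene'),[[.4,0,0],[.5,0,0]]),proj(env.camera_info('side'),[[.4,0,0]]),env.observe())"
```

```text
[[390.44086936 211.09090419]
 [361.25497293 196.96944352]] [[272.04268635 284.56186611]] {'time_s': 0.15, 'joint_positions': array([-1.40081058e+00,  4.86116884e-02,  9.79359384e-02,  1.62200685e+00,
       -1.03982590e-05,  1.44298939e+00]), 'qd': array([ 0.00165067, -0.00055175,  0.0038418 ,  0.00040771, -0.00052328,
        0.00018265]), 'tau': array([ 2.21266244e-03, -3.39259529e+01,  3.20423985e+01,  1.53143291e-02,
       -1.91845297e-04, -1.07208817e-05]), 'tcp_pos': array([ 0.15393915, -0.50141622,  0.23035899]), 'tool_rot': array([-3.13972044e+00, -2.30109358e-04,  2.97792481e-01]), 'wrist_force': array([ 0.95916473, -1.03414758, -0.27977823]), 'wrist_torque': array([-0.00356616,  0.02814518, -0.03116206]), 'finger_force': 0.0, 'gripper_width': 0.08489940070461352}
```

View pics/scene0.png

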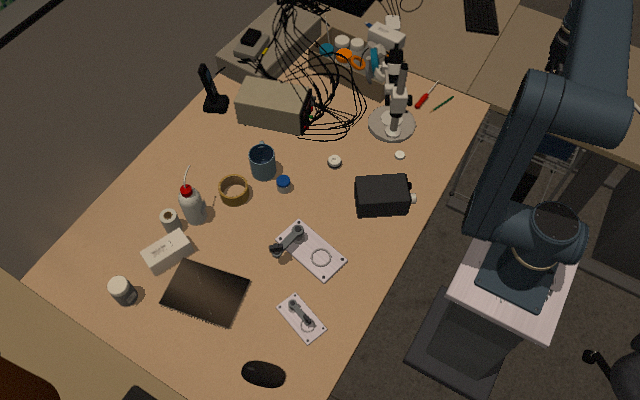

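View pics/side0.png

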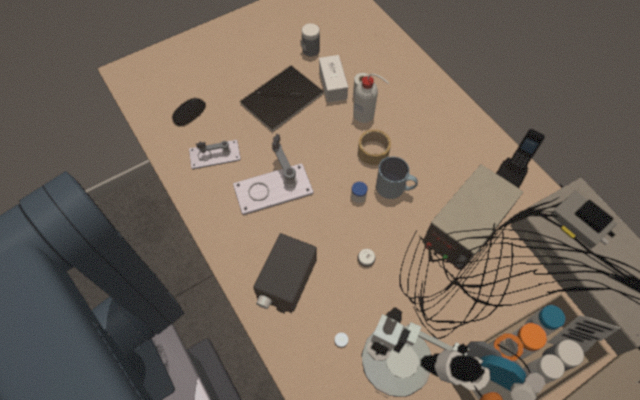

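```bash
python3 - <<'E'
from h import *
s,d=env.camera_info('scene'),env.camera_info('side')
for n,a,b in [("cup?",(334,160),(367,256)),("disc?",(400,155),(341,340)),("blue",(283,181),(359,188)),("pot?",(119,284),(311,31)),("nest",(321,258),(258.5,191)),("boss",(276,250),(278,148))]:
    o,e=ray(s,*a);p,f=ray(d,*b)
    t=np.linalg.lstsq(np.c_[e,-f],p-o,rcond=None)[0];A,B=o+e*t[0],p+f*t[1]
    print(n,((A+B)/2).round(4),np.linalg.norm(A-B).round(4))
S=cv2.imread('pics/scene0.png');D=cv2.imread('pics/side0.png')
c=lambda im,x,y,w,h,k:cv2.resize(im[y:y+h,x:x+w],(400,300),interpolation=cv2.INTER_CUBIC)
cv2.imwrite('pics/m.png',np.vstack([np.hstack([c(S,260,210,100,75,4),c(D,225,130,100,75,4)]),np.hstack([c(S,300,130,120,90,4),c(D,320,180,80,60,4) if 0 else c(D,310,170,120,90,4)])]))
E
```

```text
cup? [ 0.6367 -0.0694  0.017 ] 0.0003
disc? [ 0.4679 -0.2052  0.003 ] 0.0007
blue [0.7232 0.0937 0.0393] 0.0008
pot? [0.9008 0.6153 0.0807] 0.0006
nest [0.4994 0.2457 0.0087] 0.0015
boss [0.6039 0.3087 0.0574] 0.0039
```

View pics/m.png

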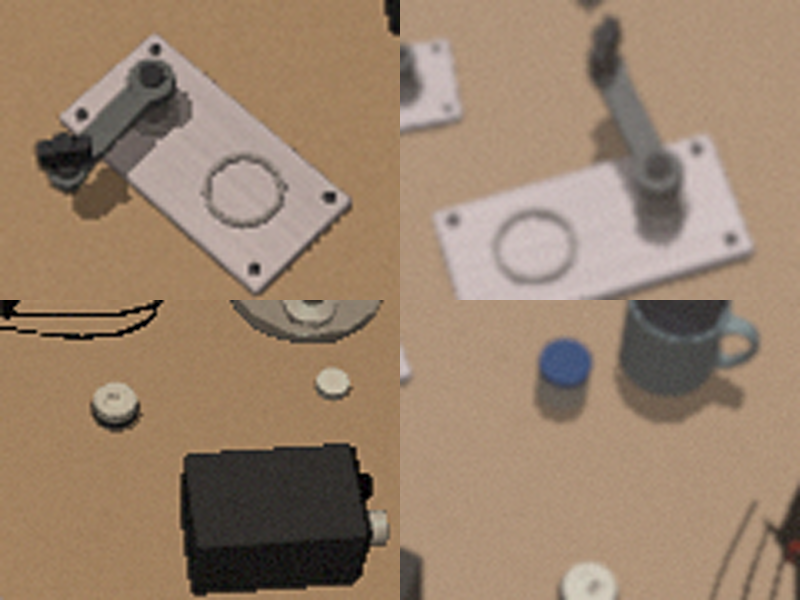

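```bash
python3 - <<'E'
from h import *
s,d=env.camera_info('scene'),env.camera_info('side')
print("scope base",onplane(s,391,125,.01),onplane(d,397,360,.01), "edge",onplane(s,368,122,.01))
for n,a,b in [("scope top",(385,32),(397,330)),("post",(298,228.7),(289.5,172)),("box",(357,178),(317,243))]:
    o,e=ray(s,*a);p,f=ray(d,*b)
    t=np.linalg.lstsq(np.c_[e,-f],p-o,rcond=None)[0];A,B=o+e*t[0],p+f*t[1]
    print(n,((A+B)/2).round(4),np.linalg.norm(A-B).round(4))
P=[onplane(s,298,228.7,.071),onplane(d,289.5,172,.071)]
print(P)
# plate holes at z=.012 : scene crop coords/4
h=[onplane(s,260+x/4,210+y/4,.012)[:2] for x,y in [(155,48),(81,114),(330,197),(254,268)]]
g=[onplane(d,225+(x-400)/4,130+y/4,.012)[:2] for x,y in [(697,148),(453,219),(731,239)]]
print(np.round(h,4),np.round(g,4))
print("nest",onplane(s,260+245/4,210+190/4,.016),onplane(d,225+135/4,130+246/4,.016))
E
```

```text
scope base [ 0.54723029 -0.29919342  0.01      ] [ 0.5499301  -0.31279712  0.01      ] edge [ 0.61990012 -0.27155277  0.01      ]
scope top [ 0.553  -0.2921  0.3665] 0.1099
post [0.5875 0.2227 0.0625] 0.0002
box [0.5268 0.0009 0.0887] 0.0129
[array([0.58482152, 0.22654031, 0.071     ]), array([0.58512177, 0.21791315, 0.071     ])]
[[0.6144 0.179 ]
 [0.6314 0.2534]
 [0.4435 0.2196]
 [0.4621 0.294 ]] [[0.6324 0.2502]
 [0.4627 0.2907]
 [0.6139 0.1758]]
nest [0.49704915 0.24711523 0.016     ] [0.49866483 0.2401363  0.016     ]
```

>>> {"fn": "drive_tool", "kwargs": {
  "motion": [
    [[0, 0.3, 0.69, 0, 0, 0, 1], [0, 0.3, 0.69, 0, 0, 0, 1], [0, 0.3, 0.69, 0, 0, 0, 1], [0, 0.3, 0.69, 0, 0, 0, 1], [0, 0.3, 0.69, 0, 0, 0, 1], [0, 0.3, 0.69, 0, 0, 0, 1], [0, 0.3, 0.69, 0, 0, 0, 1], [0, 0.3, 0.69, 0, 0, 0, 1]]
  ]
}}

```text
time_s: 0.82
tcp_pos: [0.2502, -0.2796, 0.231]
tool_rot: [-3.141, -0.0, 1.0]
wrist_force: [-0.2, -0.7, 0.1]
gripper_width: 0.0851
finger_force: 0.0
```

>>> {"fn": "drive_tool", "kwargs": {
  "motion": [
    [[0, 0.34, 0.56, 0, 0, 0, 1], [0, 0.34, 0.56, 0, 0, 0, 1], [0, 0.34, 0.56, 0, 0, 0, 1], [0, 0.34, 0.56, 0, 0, 0, 1], [0, 0.34, 0.56, 0, 0, 0, 1], [0, 0.34, 0.56, 0, 0, 0, 1], [0, 0.34, 0.56, 0, 0, 0, 1], [0, 0.34, 0.56, 0, 0, 0, 1]]
  ]
}}

```text
time_s: 1.48
tcp_pos: [0.3591, -0.1006, 0.2311]
tool_rot: [-3.141, -0.0, 1.698]
wrist_force: [0.9, -0.8, -0.1]
gripper_width: 0.0856
finger_force: 0.0
```

>>> {"fn": "drive_tool", "kwargs": {
  "motion": [
    [[0, 0.44, 0.1, 0, 0, 0, 1], [0, 0.44, 0.1, 0, 0, 0, 1], [0, 0.44, 0.1, 0, 0, 0, 1], [0, 0.44, 0.1, 0, 0, 0, 1], [0, 0.44, 0.1, 0, 0, 0, 1], [0, 0.44, 0.1, 0, 0, 0, 1], [0, 0.44, 0.1, 0, 0, 0, 1], [0, 0.44, 0.1, 0, 0, 0, 1]]
  ]
}}

```text
time_s: 2.15
tcp_pos: [0.5002, -0.0695, 0.2307]
tool_rot: [-3.141, -0.001, 2.397]
wrist_force: [-0.1, 0.1, -0.3]
gripper_width: 0.0853
finger_force: 0.0
```

>>> {"fn": "drive_tool", "kwargs": {
  "motion": [
    [[0, 0.57, 0, -0.29, 0, 0, 0.98], [0, 0.57, 0, -0.29, 0, 0, 0.98], [0, 0.57, 0, -0.29, 0, 0, 0.98], [0, 0.57, 0, -0.29, 0, 0, 0.98], [0, 0.57, 0, -0.29, 0, 0, 0.98], [0, 0.57, 0, -0.29, 0, 0, 0.98], [0, 0, 0, 0, 0, 0, 0]]
  ]
}}

```text
time_s: 2.73
tcp_pos: [0.6376, -0.0695, 0.1556]
tool_rot: [3.141, -0.006, 2.908]
wrist_force: [-0.3, -1.0, -1.3]
gripper_width: 0.0854
finger_force: 0.0
```

```bash
python3 - <<'E'
from h import *
print(env.observe()['tcp_pos'],env.observe()['joint_positions'])
i,im=grab('wrist','w1'); print(i['position'],i['rotation'])
hsv=cv2.cvtColor(im,cv2.COLOR_BGR2HSV)
m=cv2.inRange(hsv,(0,0,150),(180,60,255))
for c in cv2.findContours(m,0,2)[0]:
    if cv2.contourArea(c)>300:
        e=cv2.fitEllipse(c); print(e, onplane(i,*e[0],.024))
print(proj(i,[env.observe()['tcp_pos']]))
E
```

```text
[ 0.63756486 -0.06952012  0.1555528 ] [-2.13307120e-01  3.57861310e-01  3.06587230e-01  1.52551500e+00
  3.92101253e-04  2.00090427e-02]
[ 0.56417145 -0.05136054  0.29781872] [2.84057534e+00 2.81526755e-05 1.33693488e+00]
((318.82818603515625, 197.58055114746094), (25.297813415527344, 44.21784210205078), 91.00120544433594) [ 0.64231369 -0.06945216  0.024     ]
((92.86790466308594, 21.968717575073242), (16.910398483276367, 40.15176010131836), 176.48944091796875) [ 0.47012777 -0.20210099  0.024     ]
((615.6096801757812, 67.00556945800781), (40.59098434448242, 125.1259765625), 8.899860382080078) [0.59290199 0.17920764 0.024     ]
[[316.11952308 264.22049279]]
```

View pics/w1.png

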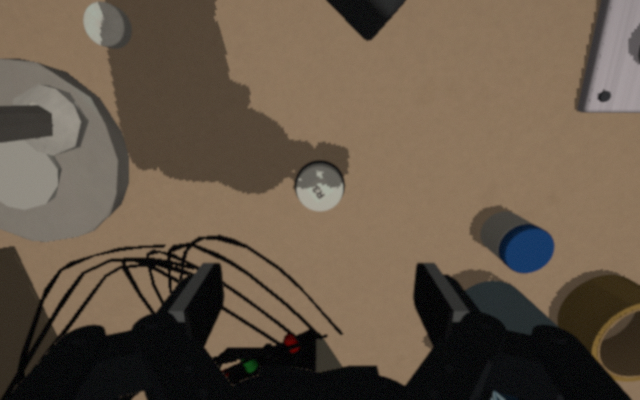

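```bash
python3 - <<'E'
from h import *
i=env.camera_info('wrist'); im=cv2.imread('pics/w1.png')
hsv=cv2.cvtColor(im,cv2.COLOR_BGR2HSV)
print(hsv[175,300:345:6],hsv[195,310:335:6],hsv[175,270])
m=cv2.inRange(hsv,(0,0,70),(180,55,255)); m[:150]=0;m[220:]=0;m[:,:285]=0;m[:,355:]=0
m=cv2.morphologyEx(m,cv2.MORPH_CLOSE,np.ones((5,5)))
for c in cv2.findContours(m,0,2)[0]:
    if cv2.contourArea(c)>300:
        e=cv2.fitEllipse(c); print(e,cv2.boundingRect(c), onplane(i,*e[0],.024))
s=env.camera_info('side');c=env.camera_info('scene')
print(onplane(c,334.3,159,.024),onplane(s,367,256,.024))
E
```

```text
[[ 26  24  73]
 [ 18  26  99]
 [ 23  23  99]
 [ 30  18 155]
 [ 24  25 101]
 [ 19  28 100]
 [ 20  24  96]
 [ 18  75  51]] [[ 28  21 168]
 [ 28  22 137]
 [ 20  29 107]
 [ 32  20 168]
 [ 28  21 169]] [16 88 84]
((319.24615478515625, 187.9125518798828), (45.7360725402832, 46.880393981933594), 98.14682006835938) (295, 165, 49, 47) [ 0.63281127 -0.06723846  0.024     ]
[ 0.63523515 -0.06862876  0.024     ] [ 0.63473432 -0.07138412  0.024     ]
```

>>> {"fn": "drive_tool", "kwargs": {
  "motion": [
    [[0, -0.1, 0.025, -0.7, 0, 0, 0], [0, 0, 0, -0.7, 0, 0, 0], [0, 0, 0, -0.7, 0, 0, 0], [0, 0, 0, -0.7, 0, 0, 0], [0, 0, 0, -0.5, 0, 0, 0], [0, 0, 0, -0.3, 0, 0, 0], [0, 0, 0, -0.1, 0, 0, 0], [0, 0, 0, 0, 0, 0, 0]]
  ]
}}

```text
time_s: 3.45
tcp_pos: [0.6315, -0.0688, 0.0133]
tool_rot: [-3.142, -0.002, 2.905]
wrist_force: [1.1, -0.3, 0.6]
gripper_width: 0.0853
finger_force: 0.0
```

>>> {"fn": "drive_tool", "kwargs": {
  "motion": [
    [[1, 0, 0, 0, 0, 0, 0], [1, 0, 0, 0, 0, 0, 0], [1, 0, 0, 0, 0, 0, 0], [1, 0, 0, 0, 0, 0, 0], [1, 0, 0, 0, 0, 0, 0], [1, 0, 0, 0, 0, 0, 0], [1, 0, 0, 0, 0, 0, 0], [1, 0, 0, 0, 0, 0, 0]]
  ]
}}

```text
time_s: 4.12
tcp_pos: [0.6342, -0.0692, 0.0162]
tool_rot: [3.141, 0.004, 2.905]
wrist_force: [0.4, 0.1, 6.3]
gripper_width: 0.0382
finger_force: 60.3
```

```bash
python3 - <<'E'
from h import *
o=env.observe();print(o['tcp_pos'],o['finger_force'],o['gripper_width'])
i,im=grab('wrist','w2')
E
```

```text
[ 0.63419604 -0.06923185  0.01617094] 60.2726948261261 0.03823332932719892
```

View pics/w2.png

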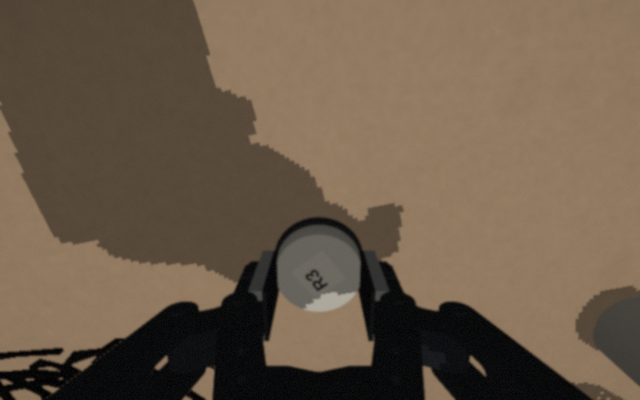

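>>> {"fn": "drive_tool", "kwargs": {
  "motion": [
    [[1, 0, 0, 0.1, 0, 0, 0], [1, 0, 0, 0.2, 0, 0, 0], [1, 0, 0, 0.4, 0, 0, 0], [1, 0, 0, 0.4, 0, 0, 0], [1, 0, 0, 0.4, 0, 0, 0], [1, 0, 0, 0.4, 0, 0, 0], [1, 0, 0, 0.4, 0, 0, 0], [1, 0, 0, 0, 0, 0, 0]]
  ]
}}

```text
time_s: 4.83
tcp_pos: [0.6347, -0.0694, 0.1103]
tool_rot: [3.141, 0.007, 2.905]
wrist_force: [1.0, 0.3, -0.0]
gripper_width: 0.038
finger_force: 60.1
```

```bash
python3 - <<'E'
from h import *
o=env.observe();print(o['tcp_pos'],o['finger_force'],o['gripper_width'],o['wrist_force'])
i,im=grab('wrist','w3')
hsv=cv2.cvtColor(im,cv2.COLOR_BGR2HSV)
m=cv2.inRange(hsv,(0,0,75),(180,55,255));m[:200]=0;m[340:]=0;m[:,:270]=0;m[:,370:]=0
c=max(cv2.findContours(m,0,2)[0],key=cv2.contourArea);print(cv2.boundingRect(c),cv2.minEnclosingCircle(c))
z=o['tcp_pos'][2]
for zt in (z+.005,z+.008): print(onplane(i,*cv2.minEnclosingCircle(c)[0],zt)-o['tcp_pos'])
z=cv2.resize(im[200:340,220:420],(800,560)); cv2.imwrite('pics/w3c.png',z)
E
```

```text
[ 0.63474195 -0.06936812  0.11034503] 60.142797231674194 0.0379889078353638 [ 0.98611387  0.28513984 -0.03945469]
(277, 227, 83, 85) ((318.03570556640625, 270.3752746582031), 43.691246032714844)
[-2.42781790e-05  5.82361225e-04  5.00000000e-03]
[-0.00167844  0.00098413  0.008     ]
```

View pics/w3c.png

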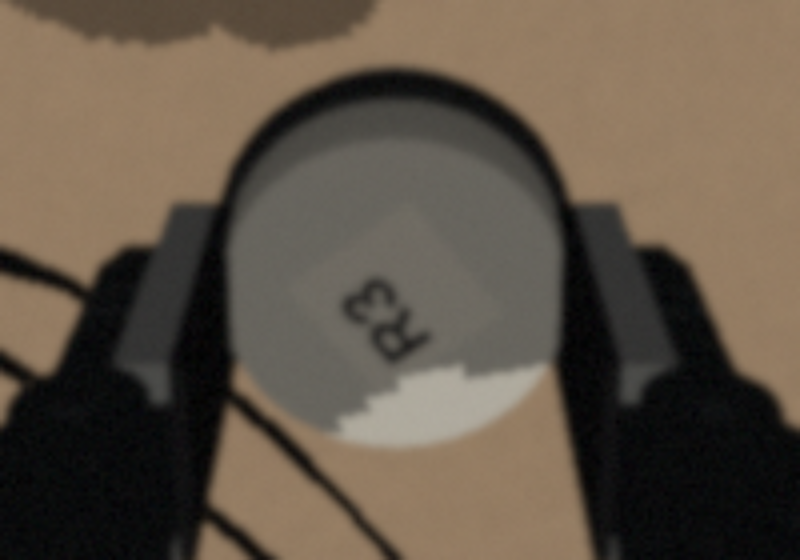

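>>> {"fn": "drive_tool", "kwargs": {
  "motion": [
    [[1, 0, 0.3, 0.4, 0, 0, 0], [1, -0.3, 0.8, 0.4, 0, 0, 0], [1, -0.3, 0.95, 0.4, 0, 0, 0], [1, -0.3, 0.95, 0, 0, 0, 0], [1, -0.3, 0.95, 0, 0, 0, 0], [1, -0.3, 0.95, 0, 0, 0, 0], [1, -0.3, 0.95, 0, 0, 0, 0], [1, -0.3, 0.95, 0, 0, 0, 0]]
  ]
}}

```text
time_s: 5.55
tcp_pos: [0.5471, 0.2034, 0.1515]
tool_rot: [-3.14, -0.002, 2.905]
wrist_force: [0.5, 0.5, 0.7]
gripper_width: 0.038
finger_force: 60.2
```

>>> {"fn": "drive_tool", "kwargs": {
  "motion": [
    [[1, 0, 0.5, 0, 0, 0, 0], [1, 0, 0.3, 0, 0, 0, 0], [1, 0, 0, 0, 0, 0, 0], [1, 0, 0, 0, 0, 0, 0]]
  ]
}}

```text
time_s: 5.88
tcp_pos: [0.5485, 0.2334, 0.1521]
tool_rot: [-3.14, -0.001, 2.906]
wrist_force: [0.9, -0.8, -1.1]
gripper_width: 0.038
finger_force: 60.2
```

```bash
python3 - <<'E'
from h import *
o=env.observe();print(o['tcp_pos'],o['tool_rot'],o['joint_positions'][5])
i,im=grab('wrist','w4')
print(proj(i,[[.498,.2445,.016],[.5856,.2237,.071]]))
E
```

```text
[0.54854729 0.2334251  0.15207191] [-3.13970558e+00 -1.14261454e-03  2.90575519e+00] 0.5262651264684304
[[316.51150826 130.06153782]
 [316.5578979  259.01302121]]
```

View pics/w4.png

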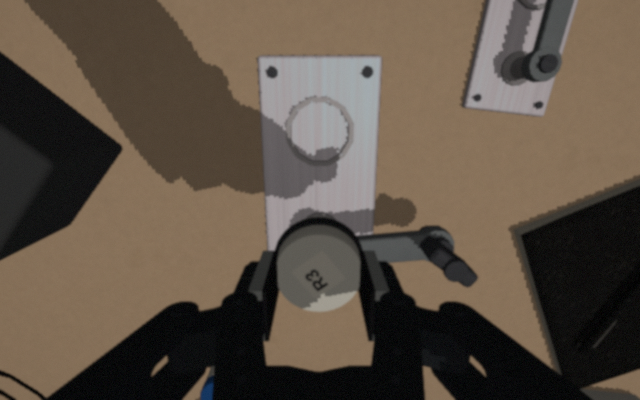

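```bash
python3 - <<'E'
from h import *
o=env.observe();t=o['tcp_pos'];i=env.camera_info('wrist');im=cv2.imread('pics/w4.png')
# ring: plate holes + ring by Hough
g=cv2.cvtColor(im,cv2.COLOR_BGR2GRAY)
c=cv2.HoughCircles(cv2.GaussianBlur(g[80:180,260:380],(3,3),0),cv2.HOUGH_GRADIENT,1,10,param1=80,param2=12,minRadius=25,maxRadius=36)
print(c[0][:4]+[260,80,0])
for p in [(319.5,130.2)]+[tuple(x[:2]+[260,80]) for x in c[0][:3]]: print(onplane(i,*p,.0165))
print("cup",onplane(i,318.6,273,t[2]+.0078)-t)
a,b=onplane(i,272,72,.012),onplane(i,367.5,71.5,.012);print(a,b,np.degrees(np.arctan2(*(b-a)[1::-1]))-90)
print("boss",onplane(i,434,241,.064))
E
```

```text
[[318.5        130.5         28.60000038]
 [314.5        120.5         29.89999962]
 [327.5        125.5         25.29999924]]
[0.49903095 0.24624789 0.0165    ]
[0.49907297 0.2453867  0.0165    ]
[0.49047906 0.24409188 0.0165    ]
[0.49688925 0.25354228 0.0165    ]
cup [-9.78660679e-05  8.93515133e-04  7.80000000e-03]
[0.44607811 0.21995067 0.012     ] [0.46370115 0.29422023 0.012     ] -13.348546319225548
boss [0.59576972 0.31251019 0.064     ]
```

>>> {"fn": "drive_tool", "kwargs": {
  "motion": [
    [[1, -0.6, 0.14, -0.2, 0, 0, 0], [1, -0.6, 0.15, -0.4, 0, 0, 0], [1, -0.03, 0, -0.6, 0, 0, 0], [1, 0, 0, -0.6, 0, 0, 0], [1, 0, 0, -0.5, 0, 0, 0], [1, 0, 0, -0.2, 0, 0, 0], [1, 0, 0, 0, 0, 0, 0], [1, 0, 0, 0, 0, 0, 0]]
  ]
}}

```text
time_s: 6.6
tcp_pos: [0.5, 0.2444, 0.0533]
tool_rot: [-3.141, -0.0, 2.903]
wrist_force: [0.9, 0.4, 1.6]
gripper_width: 0.0379
finger_force: 60.2
```

```bash
python3 - <<'E'
from h import *
o=env.observe();print(o['tcp_pos'],o['tool_rot'],o['wrist_force'])
E
```

```text
[0.4999809  0.24440052 0.05332901] [-3.14107234e+00 -3.41393576e-04  2.90340249e+00] [0.91973338 0.38860304 1.58165517]
```

>>> {"fn": "drive_tool", "kwargs": {
  "motion": [
    [[1, -0.025, 0.015, -0.2, 0, 0, 0], [1, 0, 0, -0.2, 0, 0, 0], [1, 0, 0, -0.05, 0, 0, 0], [1, 0, 0, 0, 0, 0, 0], [1, 0, 0, 0, 0, 0, 0]]
  ]
}}

```text
time_s: 7.02
tcp_pos: [0.4985, 0.2462, 0.0352]
tool_rot: [-3.141, -0.0, 2.905]
wrist_force: [0.5, 0.5, 0.3]
gripper_width: 0.0378
finger_force: 60.2
```

>>> {"fn": "drive_tool", "kwargs": {
  "motion": [
    [[1, 0, 0, -0.06, 0, 0, 0], [1, 0, 0, -0.05, 0, 0, 0], [1, 0, 0, -0.05, 0, 0, 0], [1, 0, 0, 0, 0, 0, 0], [1, 0, 0, 0, 0, 0, 0]]
  ]
}}

```text
time_s: 7.43
tcp_pos: [0.4984, 0.2461, 0.0286]
tool_rot: [-3.141, -0.0, 2.905]
wrist_force: [-0.6, 0.3, 0.6]
gripper_width: 0.0381
finger_force: 60.2
```

>>> {"fn": "drive_tool", "kwargs": {
  "motion": [
    [[0.3, 0, 0, 0, 0, 0, 0], [0.2, 0, 0, 0, 0, 0, 0], [0, 0, 0, 0, 0, 0, 0], [0, 0, 0, 0, 0, 0, 0], [0, 0, 0, 0, 0, 0, 0], [0, 0, 0, 0, 0, 0, 0]]
  ]
}}

```text
time_s: 7.93
tcp_pos: [0.4987, 0.2462, 0.0289]
tool_rot: [3.142, 0.0, 2.905]
wrist_force: [0.7, -0.6, 0.2]
gripper_width: 0.0853
finger_force: 0.0
```

>>> {"fn": "drive_tool", "kwargs": {
  "motion": [
    [[0, 0, 0, 0.2, 0, 0, 0], [0, 0, 0, 0.4, 0, 0, 0], [0, 0, 0, 0.8, 0, 0, 0], [0, 0, 0, 0.8, 0, 0, 0], [0, 0, 0, 0.8, 0, 0, 0], [0, 0, 0, 0.5, 0, 0, 0], [0, 0, 0, 0, 0, 0, 0]]
  ]
}}

```text
time_s: 8.52
tcp_pos: [0.5019, 0.2474, 0.1763]
tool_rot: [3.135, 0.01, 2.905]
wrist_force: [0.5, 0.6, 0.5]
gripper_width: 0.0855
finger_force: 0.0
```

```bash
python3 - <<'E'
from h import *
o=env.observe();print(o['tcp_pos'],o['tool_rot'])
i,im=grab('wrist','w5')
print(proj(i,[[.499,.246,.036],[.5856,.2237,.071]]))
E
```

```text
[0.50194146 0.24737792 0.17630175] [3.13512146 0.01004283 2.90534327]
[[314.22674082 184.66159959]
 [312.8258449  294.88037064]]
```

View pics/w5.png

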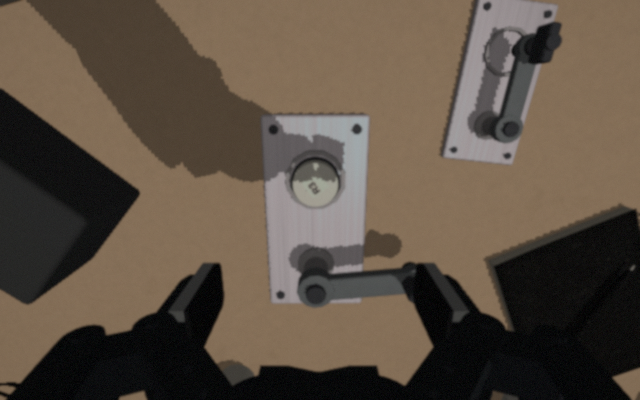

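>>> {"fn": "drive_tool", "kwargs": {
  "motion": [
    [[1, 0.6, 0.14, 0, 0, 0, 0.5], [1, 0.8, 0.2, 0, 0, 0, 0.5], [1, 0.8, 0.2, 0, 0, 0, 0], [1, 0.7, 0.15, 0, 0, 0, 0], [1, 0.25, 0.06, 0, 0, 0, 0], [1, 0, 0, 0, 0, 0, 0], [1, 0, 0, 0, 0, 0, 0]]
  ]
}}

```text
time_s: 9.15
tcp_pos: [0.6238, 0.2758, 0.1666]
tool_rot: [-3.14, -0.004, 2.992]
wrist_force: [-0.4, 0.2, -0.5]
gripper_width: 0.0009
finger_force: 0.0
```

```bash
python3 - <<'E'
from h import *
s,d=env.camera_info('scene'),env.camera_info('side')
print("mug",onplane(s,262,150,.09),onplane(d,393,172,.09),onplane(d,378,178,.09))
i,im=grab('side','s2')
g=im[100:230,200:360]; cv2.imwrite('pics/s2c.png',cv2.resize(g,(800,650))[:600])
print(env.observe()['tcp_pos'])
i,im=grab('scene','c2')
E
```

```text
mug [0.8186506  0.05760745 0.09      ] [0.80517801 0.0638129  0.09      ] [0.76195074 0.06996849 0.09      ]
[0.62343911 0.27590263 0.16742328]
```

>>> {"fn": "drive_tool", "kwargs": {
  "motion": [
    [[1, 0.13, 0.03, -0.3, 0, 0, 0], [1, 0, 0, -0.6, 0, 0, 0], [1, 0, 0, -0.6, 0, 0, 0], [1, 0, 0, -0.6, 0, 0, 0], [1, 0, 0, -0.5, 0, 0, 0], [1, 0, 0, -0.2, 0, 0, 0], [1, 0, 0, 0, 0, 0, 0], [1, 0, 0, 0, 0, 0, 0]]
  ]
}}

```text
time_s: 9.92
tcp_pos: [0.6292, 0.2773, 0.0568]
tool_rot: [-3.141, -0.001, 2.993]
wrist_force: [0.8, 0.4, 0.3]
gripper_width: -0.0001
finger_force: 0.0
```

```bash
python3 - <<'E'
from h import *
post=np.array([.586,.2245]); p=None
for th in list(np.radians(np.linspace(81.6,166.6,9))):
    u=np.array([np.cos(th),np.sin(th)]);n=np.array([np.sin(th),-np.cos(th)])
    q=post+.058*u+.022*n; print(np.degrees(th).round(1),q.round(4), None if p is None else ((q-p)/.04).round(2)); p=q
o=env.observe();print(o['tcp_pos'],o['wrist_force'])
E
```

```text
81.6 [0.6162 0.2787] None
92.2 [0.6057 0.2833] [-0.26  0.12]
102.8 [0.5945 0.2859] [-0.28  0.07]
113.5 [0.5831 0.2865] [-0.29  0.01]
124.1 [0.5717 0.2849] [-0.28 -0.04]
134.7 [0.5608 0.2812] [-0.27 -0.09]
145.4 [0.5508 0.2756] [-0.25 -0.14]
156.0 [0.542  0.2682] [-0.22 -0.18]
166.6 [0.5347 0.2593] [-0.18 -0.22]
[0.62923337 0.27733211 0.05681285] [0.83437529 0.37638811 0.34412657]
```

>>> {"fn": "drive_tool", "kwargs": {
  "motion": [
    [[1, -0.16, 0.02, 0, 0, 0, 0], [1, -0.16, 0.02, 0, 0, 0, 0], [1, -0.13, 0.06, 0, 0, 0, 1], [1, -0.13, 0.06, 0, 0, 0, 1], [1, -0.14, 0.04, 0, 0, 0, 1], [1, -0.14, 0.03, 0, 0, 0, 1], [1, -0.14, 0.01, 0, 0, 0, 1], [1, -0.15, 0, 0, 0, 0, 1]]
  ]
}}

```text
time_s: 10.58
tcp_pos: [0.5855, 0.2876, 0.0594]
tool_rot: [-3.14, 0.006, -2.763]
wrist_force: [2.6, 0.2, -1.0]
gripper_width: -0.0001
finger_force: 1.2
```

```bash
python3 - <<'E'
from h import *
i,im=grab('scene','c3');j,jm=grab('side','s3')
a=cv2.resize(im[200:300,240:370],(780,600));cv2.imwrite('pics/c3c.png',a)
E
```

>>> {"fn": "drive_tool", "kwargs": {
  "motion": [
    [[1, -0.15, -0.02, -0.04, 0, 0, 1], [1, -0.15, -0.03, -0.04, 0, 0, 1], [1, -0.15, -0.03, 0, 0, 0, 1], [1, -0.14, -0.05, 0, 0, 0, 1], [1, -0.13, -0.05, 0, 0, 0, 1], [1, -0.13, -0.07, 0, 0, 0, 1], [1, -0.12, -0.08, 0, 0, 0, 1], [1, -0.11, -0.09, 0, 0, 0, 1]]
  ]
}}

```text
time_s: 11.35
tcp_pos: [0.5425, 0.2713, 0.0559]
tool_rot: [-3.138, 0.005, -2.067]
wrist_force: [2.6, 2.0, 0.5]
gripper_width: -0.0003
finger_force: 1.2
```

>>> {"fn": "drive_tool", "kwargs": {
  "motion": [
    [[1, -0.1, -0.1, 0, 0, 0, 1], [1, -0.1, -0.12, 0, 0, 0, 1], [1, -0.05, -0.12, 0, 0, 0, 1], [1, -0.02, -0.08, 0, 0, 0, 0], [1, 0, 0, 0, 0, 0, 0]]
  ]
}}

```text
time_s: 11.77
tcp_pos: [0.5325, 0.2605, 0.0561]
tool_rot: [-3.139, 0.018, -1.807]
wrist_force: [4.0, 14.4, -3.9]
gripper_width: -0.0
finger_force: 7.4
```

>>> {"fn": "drive_tool", "kwargs": {
  "motion": [
    [[1, -0.01, -0.06, 0, 0, 0, 0], [1, -0.01, -0.06, 0, 0, 0, 0], [1, 0, 0, 0, 0, 0, 0]]
  ]
}}

```text
time_s: 12.02
tcp_pos: [0.5324, 0.2603, 0.0563]
tool_rot: [-3.139, 0.027, -1.804]
wrist_force: [6.0, 23.9, -6.9]
gripper_width: 0.0001
finger_force: 12.1
```

>>> {"fn": "drive_tool", "kwargs": {
  "motion": [
    [[1, 0.1, 0.3, 0, 0, 0, 0], [1, 0.1, 0.4, 0, 0, 0, 0], [0.5, 0, 0, 0.7, 0, 0, 1], [0, 0, 0, 0.8, 0, 0, 1], [0, -0.2, 0, 0.8, 0, 0, 1], [0, -0.3, -0.2, 0.8, 0, 0, 1], [0, -0.3, -0.4, 0.3, 0, 0, 1], [0, -0.2, -0.4, 0, 0, 0, 1]]
  ]
}}

```text
time_s: 12.68
tcp_pos: [0.4987, 0.2378, 0.1964]
tool_rot: [-3.131, 0.001, -1.28]
wrist_force: [0.4, -0.2, 0.2]
gripper_width: 0.0726
finger_force: 0.0
```

>>> {"fn": "drive_tool", "kwargs": {
  "motion": [
    [[0, 0, 0, 0, 0, 0, 1], [0, 0, 0, 0, 0, 0, 1], [0, 0, 0, 0, 0, 0, 0], [0, 0, 0, 0, 0, 0, 0]]
  ]
}}

```text
time_s: 13.02
tcp_pos: [0.4971, 0.2367, 0.1905]
tool_rot: [-3.14, -0.0, -1.113]
wrist_force: [-0.7, -0.0, 0.2]
gripper_width: 0.0852
finger_force: 0.0
```

```bash
python3 - <<'E'
from h import *
o=env.observe();print(o['tcp_pos'],o['tool_rot'],o['joint_positions'])
i,im=grab('wrist','w6')
print(proj(i,[[.499,.246,.1],[.499,.246,.064],[.5856,.2245,.071]]))
E
```

```text
[0.49706504 0.23671268 0.19053488] [-3.14025944e+00 -1.07439028e-05 -1.11259168e+00] [ 3.22530330e-01  1.07280390e-01  8.10313550e-02  1.54322487e+00
  1.69683677e-04 -1.70647054e+00]
[[312.06679597 217.0587702 ]
 [312.87292482 202.62168833]
 [225.21921688 135.1288628 ]]
```

View pics/w6.png

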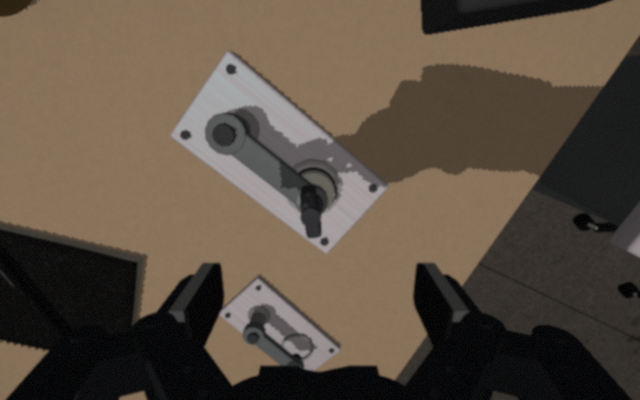

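```bash
python3 - <<'E'
from h import *
i=env.camera_info('wrist');im=cv2.imread('pics/w6.png');g=im.max(2)
r=g[175:250,280:350]
print(r[::5,::5])
m=(g<45).astype(np.uint8)*255;m[:175]=0;m[250:]=0;m[:,:285]=0;m[:,:][:,340:]=0
c=max(cv2.findContours(m,0,2)[0],key=cv2.contourArea);R=cv2.minAreaRect(c);print(R,cv2.boundingRect(c))
b=cv2.boxPoints(R);print(b)
for z in (.098,.099): print(onplane(i,*R[0],z))
ln=cv2.fitLine(c,cv2.DIST_L2,0,.01,.01).ravel();p=onplane(i,ln[2],ln[3],.098);q=onplane(i,ln[2]+20*ln[0],ln[3]+20*ln[1],.098)
print("blade dir deg",np.degrees(np.arctan2(*(q-p)[1::-1])),ln)
E
```

```text
[[ 71  52  51  46  40  92 100 101  95  64  55  82 158 163]
 [ 83  51  50  52  51  43  96 100 100 100  67  80 103 165]
 [ 81  51  50  52  51  34  21  47  87 101 100  56 124 166]
 [ 89  87  88  91  55  21  19  30  48  85 100  49 131 164]
 [161  94  91  90  59  30  33  23  46  54 100  73 130 166]
 [165 163 102  88  80  29  27  23  27  55 101 118 163 165]
 [165 166 151 108  64  48  29  24  29  54 111 156 163 165]
 [166 166 166 161  83  46  52  40  30 113 157 165 162 162]
 [163 166 165 166 125  52  51  50  76 164 166 166 164 164]
 [139 165 165 165 140  50  51  51 101 165 164 164 164 167]
 [138 136 158 165 165  79  50  49  67 166 167 165 162 165]
 [138 137 137 148 164 125  49  52  64 165 166 166 166 160]
 [138 138 137 137 139 149  48  51  95 161 164 166 164 130]
 [136 138 139 137 137 137 159 165 124  51 160 162 137 137]
 [138 137 137 138 138 138 138 150 155 111 163 135 137 136]]
((311.54107666015625, 193.47926330566406), (40.796512603759766, 23.39543342590332), 81.63410949707031) (297, 175, 27, 39)
[[297.      175.00002]
 [320.14648 171.59612]
 [326.08215 211.95851]
 [302.93567 215.36241]]
[0.50714124 0.23010019 0.098     ]
[0.50724777 0.22983467 0.099     ]
blade dir deg 139.04837837441832 [  0.40526253   0.91420037 311.03125    192.79688   ]
```

```bash
python3 - <<'E'
from h import *
im=cv2.imread('pics/w6.png')[165:255,260:370]
im=np.clip(im.astype(float)*2.2,0,255).astype(np.uint8)
cv2.imwrite('pics/w6c.png',cv2.resize(im,(733,600),interpolation=cv2.INTER_CUBIC))
E
```

```text
(no output)
```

View pics/w6c.png

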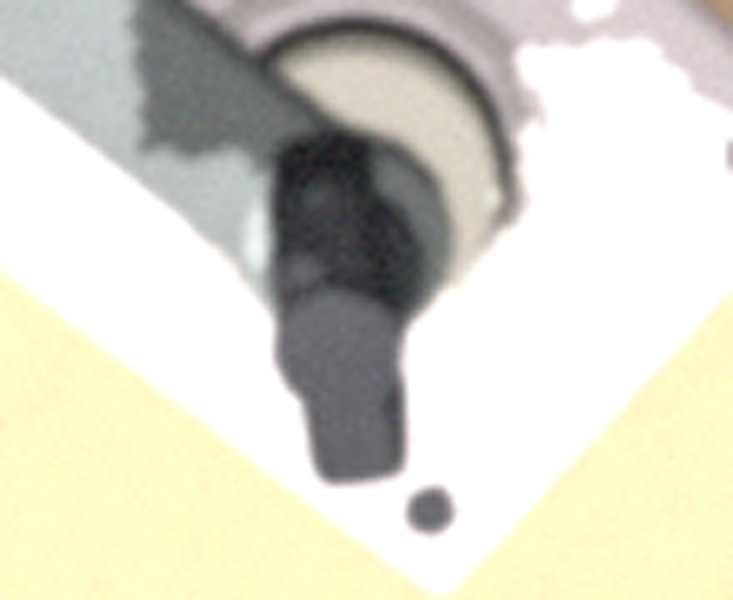

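>>> {"fn": "drive_tool", "kwargs": {
  "motion": [
    [[0, 0.04, 0.12, -0.3, 0, 0, 0.6], [0, 0, 0.11, -0.6, 0, 0, 0.6], [0, 0, 0, -0.6, 0, 0, 0], [0, 0, 0, -0.5, 0, 0, 0], [0, 0, 0, -0.4, 0, 0, 0], [0, 0, 0, -0.2, 0, 0, 0], [0, 0, 0, 0, 0, 0, 0], [0, 0, 0, 0, 0, 0, 0]]
  ]
}}

```text
time_s: 13.73
tcp_pos: [0.4985, 0.2459, 0.0857]
tool_rot: [3.141, 0.0, -1.005]
wrist_force: [0.7, -0.4, 0.5]
gripper_width: 0.0854
finger_force: 0.0
```

>>> {"fn": "drive_tool", "kwargs": {
  "motion": [
    [[0, 0, 0, -0.2, 0, 0, 0], [0, 0, 0, -0.14, 0, 0, 0], [0, 0, 0, 0, 0, 0, 0]]
  ]
}}

```text
time_s: 13.98
tcp_pos: [0.4983, 0.2457, 0.0715]
tool_rot: [3.141, 0.0, -1.005]
wrist_force: [-1.3, -0.5, 0.1]
gripper_width: 0.0855
finger_force: 0.0
```

>>> {"fn": "drive_tool", "kwargs": {
  "motion": [
    [[1, 0, 0, 0, 0, 0, 0], [1, 0, 0, 0, 0, 0, 0], [1, 0, 0, 0, 0, 0, 0], [1, 0, 0, 0, 0, 0, 0], [1, 0, 0, 0, 0, 0, 0], [1, 0, 0, 0, 0, 0, 0], [1, 0, 0, 0, 0, 0, 0], [1, 0, 0, 0, 0, 0, 0]]
  ]
}}

```text
time_s: 14.65
tcp_pos: [0.4993, 0.2463, 0.0734]
tool_rot: [-3.139, 0.0, -1.004]
wrist_force: [-0.4, 0.3, 5.0]
gripper_width: 0.0108
finger_force: 77.9
```

```bash
python3 - <<'E'
from h import *
o=env.observe();print(o['tcp_pos'],o['tool_rot'],o['joint_positions'][5],o['wrist_force'],o['wrist_torque'],o['finger_force'],o['gripper_width'])
E
```

```text
[0.49929996 0.24630043 0.07338796] [-3.13930192e+00  6.04931563e-06 -1.00415739e+00] -1.7999223417045167 [-0.44881746  0.25009141  5.01701685] [ 0.11435791  0.1472744  -0.0488897 ] 77.86815315485 0.010810498335963955
```

>>> {"fn": "drive_tool", "kwargs": {
  "motion": [
    [[1, 0, 0, -0.002, 0, 0, -1], [1, 0, 0, -0.002, 0, 0, -1], [1, 0, 0, -0.002, 0, 0, -1], [1, 0, 0, -0.002, 0, 0, -1], [1, 0, 0, -0.002, 0, 0, -1], [1, 0, 0, -0.002, 0, 0, -1], [1, 0, 0, -0.002, 0, 0, -1], [1, 0, 0, 0, 0, 0, 0]]
  ]
}}

```text
time_s: 15.32
tcp_pos: [0.4994, 0.2463, 0.0728]
tool_rot: [-3.14, 0.001, -1.618]
wrist_force: [-0.3, 1.2, 5.9]
gripper_width: 0.0111
finger_force: 78.0
```

```bash
cat > st.py <<'E'
from h import *
o=env.observe();print(o['tcp_pos'].round(4),np.degrees(o['tool_rot']).round(2),o['wrist_force'].round(1),o['wrist_torque'].round(3),o['finger_force'],o['gripper_width'],o['joint_positions'][5])
E
python3 st.py
```

```text
[0.4994 0.2463 0.0728] [-1.7988e+02  7.0000e-02 -9.2700e+01] [-0.3  1.2  5.9] [ 0.13   0.169 -0.09 ] 77.96618074178696 0.011092033515816111 -1.186097913845464
```

>>> {"fn": "drive_tool", "kwargs": {
  "motion": [
    [[1, 0, 0, -0.002, 0, 0, -1], [1, 0, 0, -0.002, 0, 0, -1], [1, 0, 0, -0.002, 0, 0, -1], [1, 0, 0, -0.002, 0, 0, -1], [1, 0, 0, -0.002, 0, 0, -1], [1, 0, 0, -0.002, 0, 0, -1], [1, 0, 0, -0.002, 0, 0, -1], [1, 0, 0, 0, 0, 0, 0]]
  ]
}}

```text
time_s: 15.98
tcp_pos: [0.4994, 0.2463, 0.0722]
tool_rot: [-3.141, 0.002, -2.228]
wrist_force: [-0.4, 0.3, 5.1]
gripper_width: 0.0109
finger_force: 78.0
```

>>> {"fn": "drive_tool", "kwargs": {
  "motion": [
    [[1, 0, 0, -0.002, 0, 0, -1], [1, 0, 0, -0.002, 0, 0, -1], [1, 0, 0, -0.002, 0, 0, -1], [1, 0, 0, -0.002, 0, 0, -1], [1, 0, 0, -0.002, 0, 0, -1], [1, 0, 0, -0.002, 0, 0, -1], [1, 0, 0, 0, 0, 0, -1], [1, 0, 0, 0, 0, 0, 0]]
  ]
}}

```text
time_s: 16.65
tcp_pos: [0.4994, 0.2462, 0.0716]
tool_rot: [3.141, 0.002, -2.838]
wrist_force: [0.1, 0.8, 6.1]
gripper_width: 0.0109
finger_force: 78.1
```

```bash
python3 st.py
```

```text
[0.4994 0.2462 0.0716] [ 1.7998e+02  1.3000e-01 -1.6258e+02] [0.1 0.8 6.1] [ 0.118  0.045 -0.004] 78.05232524871826 0.010914885259172759 0.03344311617914311
```

Remaining about 31° to the expected seat.

>>> {"fn": "drive_tool", "kwargs": {
  "motion": [
    [[1, 0, 0, -0.002, 0, 0, -1], [1, 0, 0, -0.002, 0, 0, -1], [1, 0, 0, -0.002, 0, 0, -1], [1, 0, 0, -0.002, 0, 0, -1], [1, 0, 0, -0.002, 0, 0, -1], [1, 0, 0, 0, 0, 0, 0]]
  ]
}}

```text
time_s: 17.15
tcp_pos: [0.4994, 0.2462, 0.0712]
tool_rot: [3.14, 0.002, 3.01]
wrist_force: [-0.2, 1.1, 4.8]
gripper_width: 0.0111
finger_force: 78.1
```

```bash
python3 st.py
```

```text
[0.4994 0.2462 0.0712] [1.7993e+02 1.1000e-01 1.7245e+02] [-0.2  1.1  4.8] [ 0.077  0.035 -0.096] 78.06044787168503 0.011149538152587858 0.4691363059901095
```

>>> {"fn": "drive_tool", "kwargs": {
  "motion": [
    [[1, 0, 0, -0.002, 0, 0, -0.6], [1, 0, 0, 0, 0, 0, -0.6], [1, 0, 0, 0, 0, 0, 0]]
  ]
}}

```text
time_s: 17.4
tcp_pos: [0.4994, 0.2462, 0.0711]
tool_rot: [3.14, 0.002, 2.906]
wrist_force: [-0.7, 0.5, 5.2]
gripper_width: 0.0109
finger_force: 78.0
```

```bash
python3 st.py
```

```text
[0.4994 0.2462 0.0711] [1.7992e+02 1.0000e-01 1.6652e+02] [-0.7  0.5  5.2] [ 0.052  0.031 -0.068] 78.04666310548782 0.01086942266696438 0.5726877687840269
```

>>> {"fn": "drive_tool", "kwargs": {
  "motion": [
    [[1, 0, 0, 0, 0, 0, -0.6], [1, 0, 0, 0, 0, 0, -0.4], [1, 0, 0, 0, 0, 0, 0]]
  ]
}}

```text
time_s: 17.65
tcp_pos: [0.5001, 0.249, 0.0712]
tool_rot: [3.134, 0.001, 2.823]
wrist_force: [1.4, 7.3, 2.7]
gripper_width: 0.0108
finger_force: 79.2
```

```bash
python3 st.py
```

```text
[0.5001 0.249  0.0712] [1.7955e+02 7.0000e-02 1.6177e+02] [1.4 7.3 2.7] [ 1.397 -0.285  0.702] 79.17863130569458 0.010792864445996602 0.6569523602372221
```

>>> {"fn": "drive_tool", "kwargs": {
  "motion": [
    [[1, 0, 0, 0, 0, 0, -0.6], [1, 0, 0, 0, 0, 0, -0.4], [1, 0, 0, 0, 0, 0, 0]]
  ]
}}

```text
time_s: 17.9
tcp_pos: [0.501, 0.252, 0.0714]
tool_rot: [3.127, 0.0, 2.74]
wrist_force: [4.2, 12.7, -0.2]
gripper_width: 0.0112
finger_force: 87.3
```

```bash
python3 st.py
```

```text
[0.501  0.252  0.0714] [1.7917e+02 1.0000e-02 1.5698e+02] [ 4.2 12.7 -0.2] [ 2.629 -0.872  1.321] 87.28236244322034 0.011210824198898286 0.742224350807344
```

>>> {"fn": "drive_tool", "kwargs": {
  "motion": [
    [[1, -0.013, -0.05, 0, 0, 0, 0.5], [1, -0.014, -0.05, 0, 0, 0, 0.5], [1, -0.014, -0.05, 0, 0, 0, 0.4], [1, 0, 0, 0, 0, 0, 0], [1, 0, 0, 0, 0, 0, 0]]
  ]
}}

```text
time_s: 18.32
tcp_pos: [0.4992, 0.2454, 0.0713]
tool_rot: [3.128, 0.002, 2.861]
wrist_force: [4.1, 11.8, 0.5]
gripper_width: 0.0108
finger_force: 78.8
```

```bash
python3 st.py
```

```text
[0.4992 0.2454 0.0713] [1.7925e+02 1.0000e-01 1.6392e+02] [ 4.1 11.8  0.5] [ 2.477 -0.767  0.723] 78.81373554468155 0.010789780437660606 0.6113887045860704
```

>>> {"fn": "drive_tool", "kwargs": {
  "motion": [
    [[1, 0, 0, 0.002, 0, 0, 1], [1, 0, 0, 0.002, 0, 0, 1], [1, 0, 0, 0.002, 0, 0, 1], [1, 0, 0, 0.002, 0, 0, 1], [1, 0, 0, 0.002, 0, 0, 1], [1, 0, 0, 0.002, 0, 0, 1], [1, 0, 0, 0.002, 0, 0, 1], [1, 0, 0, 0, 0, 0, 0]]
  ]
}}

```text
time_s: 18.98
tcp_pos: [0.4992, 0.2454, 0.0718]
tool_rot: [3.132, 0.009, -2.811]
wrist_force: [2.9, 11.7, -0.3]
gripper_width: 0.0112
finger_force: 77.0
```

>>> {"fn": "drive_tool", "kwargs": {
  "motion": [
    [[1, 0, 0, 0.002, 0, 0, 1], [1, 0, 0, 0.002, 0, 0, 1], [1, 0, 0, 0.002, 0, 0, 1], [1, 0, 0, 0.002, 0, 0, 1], [1, 0, 0, 0.002, 0, 0, 1], [1, 0, 0, 0.002, 0, 0, 1], [1, 0, 0, 0.002, 0, 0, 1], [1, 0, 0, 0, 0, 0, 0]]
  ]
}}

```text
time_s: 19.65
tcp_pos: [0.4992, 0.2455, 0.0724]
tool_rot: [3.138, 0.013, -2.2]
wrist_force: [3.9, 12.4, 0.5]
gripper_width: 0.011
finger_force: 77.0
```

```bash
python3 st.py
```

```text
[0.4992 0.2455 0.0724] [ 179.81    0.75 -126.05] [ 3.9 12.4  0.5] [ 2.555e+00 -6.630e-01 -2.000e-03] 77.04959750175476 0.010958445012884902 -0.6108941529987393
```

>>> {"fn": "drive_tool", "kwargs": {
  "motion": [
    [[1, 0, 0, 0.002, 0, 0, 1], [1, 0, 0, 0.002, 0, 0, 1], [1, 0, 0, 0.002, 0, 0, 1], [1, 0, 0, 0.002, 0, 0, 1], [1, 0, 0, 0, 0, 0, 0], [1, 0, 0, 0, 0, 0, 0]]
  ]
}}

```text
time_s: 20.15
tcp_pos: [0.4992, 0.2455, 0.0728]
tool_rot: [-3.14, 0.013, -1.854]
wrist_force: [2.5, 11.8, 0.6]
gripper_width: 0.0109
finger_force: 77.1
```

```bash
python3 st.py; python3 - <<'E'
from h import *
i,im=grab('wrist','w9'); a=cv2.resize(im,(640,400))
j,s=grab('side','s9'); k,c=grab('scene','c9')
# cup check in side view: white blob near the nest
for n,cam,img in(('side',j,s),('scene',k,c)): print(n,proj(cam,[[.499,.2455,.036]]))
E
```

```text
[0.4992 0.2455 0.0728] [-179.92    0.77 -106.2 ] [ 2.5 11.8  0.6] [ 2.607 -0.663  0.048] 77.05863565206528 0.010910223982667302 -0.9572975344671705
side [[257.08190569 186.27381401]]
scene [[320.95089616 253.56335379]]
```

```bash
python3 -c "
from station import env
print(env.close_job())"
```

```text
the job is handed in; nothing more can be done
None
```

The job is handed in at about 20 s of the 72 s. The cup is in the nest, the arm is at its stop, and the wing screw was seated, backed off about 90° and is still held at 77 N. The seat and the quarter turn are judged from wrist torque and tool angle, not from a final picture, and tightening briefly swung the arm open about 0.07 rad before I pushed it back.

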